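# Set the cylinder's throttle: fully closed, then four clicks open

### The arm

A 6-joint arm with a two-finger parallel gripper is mounted at the origin on the work surface. World frame = base frame: x ahead of the robot, y to its left, z up, the work surface at z = 0. Lengths are in m, angles in degrees, forces in N, time in s.
With the tool pointing down it reaches from about 0.425 to 0.95 m from the base axis. Payload 14.7 kg.
Tool frame: the origin (TCP) lies midway between the tips of the shut fingers; the grasp point (between the pads) lies 19 mm behind it; z points along the fingers, y is the direction in which the jaws open and shut (so a half turn about z gives the same grasp; the last joint's range is limited). The gripper opens to 85 mm and grips with 20 to 120 N. Pads are 22 mm wide; open, the fingers measure 114 mm over their backs; the gripper's body (76 mm by 85 mm) begins 54 mm behind the grasp point. The pads swing forward as they close: fully open they stand 13 mm farther back than shut.
Start: joints at [68.95, 27.513, 91.461, -0, 61.026, -2.67], TCP at [0.205, 0.617, 0.231] pointing down, gripper open.
Joint ranges: [-157.49, 157.49], [-46.99, 117.5], [13.45, 153.17], [-89.5, 269.5], [5.16, 153.95], [-167.48, 167.48]. Speed limits (degrees/s): [108.29, 108.29, 136.94, 172.46, 172.46, 172.46].

### API

Orientations are given as [roll, pitch, yaw] about the fixed x, y, z axes, in that order (R = Rz(yaw) Ry(pitch) Rx(roll)).
In Python, from rig import bot, snapshot gives the robot as it stands. The module is installed in compiled form; this text tells all that it offers.
- The arm moves only by the tool drive_tool, never from a script. Its argument "targets" is a list of rows, each a list of 7 numbers: the shift along the world's x, y, z in cm, then the turn, a rotation vector about the world's x, y, z in degrees, then the gripper command: -1 is shut, 1 is fully open, values between are in proportion. In form: [[tx, ty, tz, wx, wy, wz, hand], ...]. A call has 1 to 20 rows; each row shifts and turns the commanded pose from where the row before left it; what a row does not reach is not made up. A row lasts 1/10 s, in which the tool goes at most 50 mm and 8.59 degrees, less where a joint would pass 70% of its speed; a pose out of reach is approached as far as the arm can. A call with a gripper value outside its range is refused whole. The fingers move at their own pace and stop on an object; "force" is the grip in N (left out, the last holds). Time passes only in rows, so rows that do not move let the fingers close. It gives the time, the measured TCP pose, the force and the opening at its end, in the units of the state.
- bot.observe(): the state, without advancing time (a new reading comes with each control period).
- snapshot(name): name is "scene" or "side" or "wrist"; returns a dict with "pixels" (384x512x3 uint8, blue, green, red), "mtx" (3x3 intrinsics, pixels), "rvec" (rotation vector, rad) and "tvec" (3), from world to camera coordinates, as OpenCV has them. Camera axes: x right, y down, z forward; pixel columns grow to the right and rows downward; lengths in m; the calibration is good to about 2 mm. A picture is of the moment at which its call begins. There is no depth.
- bot.job_done(): hands the job in, once; it reports no verdict.
The state is a dict: "clock": time; "q": joint angles; "dq": joint speeds; "joint_efforts": joint torques, N m; "tcp_pos": TCP position; "eef_rot": TCP orientation; "wrist_force": force on the tool from outside, world axes, zero at the start; "wrist_torque": the same for the moment, N m; "finger_gap": finger opening in m.
Only numpy, scipy, OpenCV 4.12 (cv2) and the standard library are available. Lean on these libraries where they do the work, as an engineer would, in place of code of your own. Each camera call takes 0.05 s, during which the arm holds its last target. There are 200 camera calls.

### The job

Set the air throttle on the training board with a fingertip: push its pointer handle clockwise (seen from above) until the dial is fully closed against its stop, then push it back anticlockwise exactly four clicks and leave it resting in that fourth click. Only push with the fingertip, never taking the dial or its handle between the fingers, and leave the start button and all the loose things lying about where they are.

Things in the scene. Friction and masses are not known exactly. Their poses are not given: they have to be found in the camera images.
- throttle (a joint): angle of the throttle's dial about its vertical axis. 0 = fully closed, on the clockwise end stop; grows anticlockwise seen from above (opening) to 4.19 rad at the open stop. 11 click stops 24 degrees (0.419 rad) apart, the first at 0, the fourth after it at 1.676. At the start it stands somewhere from the sixth to the ninth click open.
- throttle_valve: the throttle valve, a light grey block 84 x 84 x 45 mm, origin at the centre of its underside on the board; the round white scale (82 mm) on top has 11 ticks, one per click, longer at the first (closed), sixth and last. Stands in any of three places in a row on the board. Its x axis points away from the robot; the closed handle points 120 degrees clockwise of it.
- dial_axis (a point): point on the dial's turning axis at the level of the handle's top, 75 mm above the board (105 mm above the table). A spring plunger pulls the dial into the nearest click and holds it; 4 to 6 N sideways near the handle's end takes it over a click, and once past half-way between two clicks it jumps on to the next by itself and stays there.
- pointer_tip (a point): end of the handle at its top edge, 46 mm from the dial's axis; turns with the dial, x outwards along the handle, z up. Black dial: skirt 60 mm across, 6 mm high; hub 34 mm across; one straight handle, 12 mm wide, white line on top, from the hub to 46 mm out. Its upright flat sides, free from 18 to 46 mm out, reach from its top 22 mm down to the skirt.
- start_button (a joint): small round white push button (22 mm across) on the black push-button valve beside it on the board; 0 = up, 0.006 m = pressed. Not to be pressed.
- cap_a: loose plastic button cap (30 mm across, 22 mm high) standing on the board's near edge, origin at the centre of its underside; not to be moved
- cap_b: a second such cap, on the board's near edge; not to be moved
- cap_c: a third such cap, on the board's near edge; not to be moved
- tablet: tablet computer in a yellow frame, 170 x 250 x 13 mm, lying on the table to the right of the board (-y side), origin at the centre of its underside; not to be moved
- screwdriver: screwdriver, 190 mm, lying on the table to the left of the board (+y side); not to be moved
- spare_valve: loose solenoid valve, about 30 x 125 x 36 mm, lying on the table to the left of the board; not to be moved
- tee: loose steel tee fitting, 46 mm, lying on the table to the right of the board; not to be moved

How it is judged (in metres and radians):
On the way, in this order (a step that is already met when the one before it is completed fails the run):
1. the dial is turned clockwise to its closed stop (value of joint throttle below 0.12 rad), for 0.1 s.
2. the dial is opened four clicks (value of joint throttle between 1.55552 and 1.79552 rad), for 0.2 s.
At the end, for the whole second after the job is handed in: the dial rests in the fourth click from closed (1.676 rad within 0.1 rad), having been at the closed stop before; the start button is up and every loose thing is within 20 mm of where it was (value of joint throttle between 1.576 and 1.776 rad and velocity of joint throttle between -0.05 and 0.05 rad/s and value of joint start_button below 0.002 m and distance of each of cap_a, cap_b, cap_c, tablet, screwdriver, spare_valve, tee from where it was at the start of the episode below 0.02 m); the robot touches nothing.
It fails at once if the dial or its handle is taken between the fingers (the grasp point comes within 8 mm of the handle's centre line, below 13 mm over its top) (y of the grasp point in the frame of pointer_tip between -0.008 and 0.008 m and x of the grasp point in the frame of pointer_tip between -0.06 and 0.01 m and z of the grasp point in the frame of pointer_tip below 0.013 m).
It fails at once if the start button is pressed (value of joint start_button above 0.003 m).
It fails at once if a loose thing is pushed, lifted or carried more than 20 mm from its place (distance of any of cap_a, cap_b, cap_c, tablet, screwdriver, spare_valve, tee from where it was at the start of the episode above 0.02 m).
It also fails if it takes over 64 s, if anything falls off the work surface, if the arm or the gripper's body presses on something with over 40 N, if the wrist force passes 120 N, or if a joint passes its speed limit or range.

## Working session

There is one attempt and no reset: what is moved stays moved. The work goes in short steps, Python scripts to look and compute and a tool call to move; the robot and the scene stay as the last step left them, time stands still between calls to the robot, and variables do not carry over. Pictures are saved under pics/ and viewed, about 8 in all and at most 12, crops included, and the job is handed in when it is done.

Besides the shell and the picture viewer there is one more tool, called after "Request:" by a JSON object that holds its "name" and its "arguments", one argument or row to a line. drive_tool: Moves the arm, as the interface text tells. Its arguments: {"type":"object","properties":{"targets":{"type":"array","items":{"type":"array","items":{"type":"number"}}},"force":{"type":"number"}},"required":["targets"]}

```bash
mkdir -p pics
cat > h.py <<'E'
import numpy as np, cv2
from rig import bot, snapshot
def cam(name,fn=None):
    s=snapshot(name); R=cv2.Rodrigues(np.array(s['rvec'],float))[0]; s['R']=R; s['t']=np.array(s['tvec'],float).ravel(); s['K']=np.array(s['mtx'],float)
    s['pixels']=np.array(s['pixels'])
    if fn: cv2.imwrite('pics/'+fn,s['pixels'])
    return s
def ray(s,u,v,z):
    c=-s['R'].T@s['t']; d=s['R'].T@np.linalg.inv(s['K'])@np.array([u,v,1.]); return c+d*(z-c[2])/d[2]
def proj(s,p):
    q=s['K']@(s['R']@np.array(p,float)+s['t']); return q[:2]/q[2]
E
python3 - <<'E'
from h import *
a=cam('scene');b=cam('side')
cv2.imwrite('pics/scene.png',a['pixels']);cv2.imwrite('pics/side.png',b['pixels'])
np.savez('v.npz',**{k+n:s[k] for n,s in(('a',a),('b',b)) for k in('pixels','R','t','K')})
for s in(a,b): print(-s['R'].T@s['t'])
print(bot.observe())
E
```

```text
[0.92545058 0.55963116 1.15056557]
[ 0.18565208 -1.16713341  0.87759241]
{'clock': 0.1, 'q': array([ 6.89498192e+01,  2.75469131e+01,  9.14896720e+01, -1.09483031e-03,
        6.10263734e+01, -2.66779311e+00]), 'dq': array([ 0.00343781, -0.12886547,  0.02208735, -0.08349261, -0.01638234,
       -0.02963127]), 'joint_efforts': array([ 1.10966183e-03, -9.52242136e+01, -4.31042826e+01, -6.17552064e-05,
        5.13627660e-03,  2.46808031e-05]), 'tcp_pos': array([0.20481299, 0.61650277, 0.23073224]), 'eef_rot': array([-1.79937065e+02, -1.97421543e-03,  1.61618142e+02]), 'wrist_force': array([-0.08161154, -0.53352392,  0.50265055]), 'wrist_torque': array([-0.08463289, -0.03351676,  0.00112804]), 'finger_gap': 0.08553167995977462}
```

View pics/scene.png

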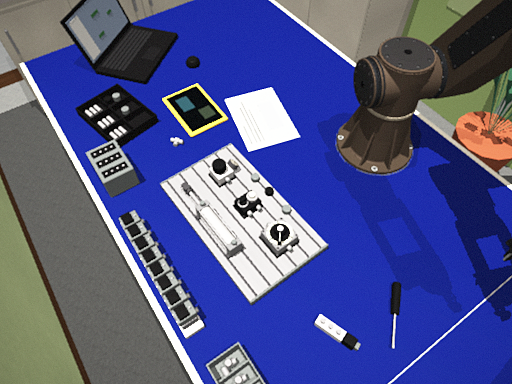

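View pics/side.png

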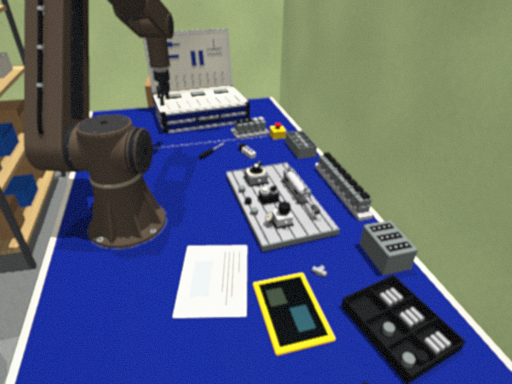

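The scene view shows a board with a dial with a white pointer line on a white scale at about (280,234), a push button valve at about (246,203), another device at (220,168), and caps near (286,209), (269,191) and (255,178). I'll enlarge it next.

Run:
```python
from h import *
a=cam('scene');p=a['pixels']
cv2.imwrite('pics/crop.png',cv2.resize(p[145:265,190:330],None,fx=5.5,fy=5,interpolation=cv2.INTER_CUBIC)[:600,:770])
for n,u,v,z in (('dial',280,233,.105),('btn',252,198,.08),('other',220,165,.1),('c1',286,209,.05),('c2',269,191,.05),('c3',255,178,.05)): print(n,ray(a,u,v,z).round(3))
for u,v in((160,184),(233,143),(328,246),(251,301)): print(ray(a,u,v,.03).round(3))
```

```text
dial [0.555 0.144 0.105]
btn [ 0.545 -0.018  0.08 ]
other [ 0.565 -0.176  0.1  ]
c1 [0.468 0.064 0.05 ]
c2 [ 0.472 -0.025  0.05 ]
c3 [ 0.48  -0.095  0.05 ]
[ 0.754 -0.273  0.03 ]
[ 0.448 -0.285  0.03 ]
[0.433 0.236 0.03 ]
[0.727 0.242 0.03 ]
```

View pics/crop.png

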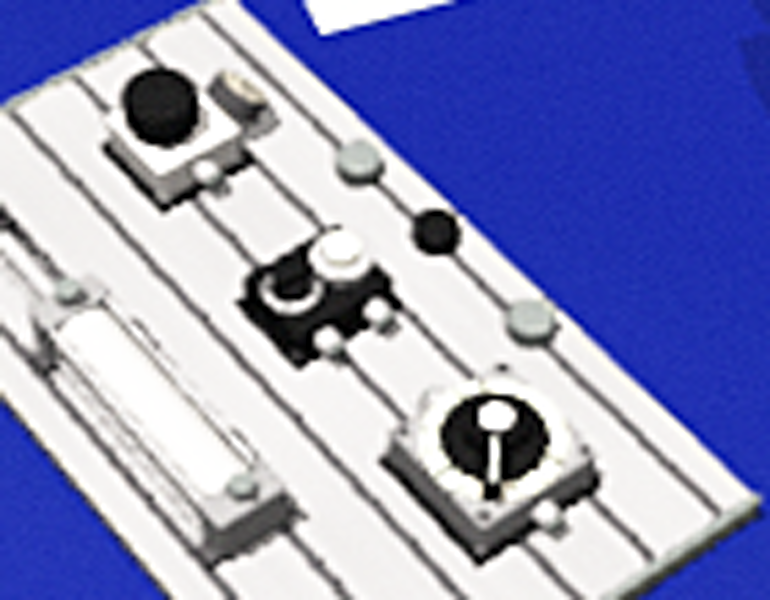

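The crop shows the throttle at the near left of the board. Its handle points down in the image, from the hub at about (280.5,228) to the tip at about (279.5,244). The three caps are to its upper right. I'll check where the wrist camera sits before moving over for a closer look.

Run:
```python
from h import *
a=cam('scene');w=cam('wrist')
print('cam',-w['R'].T@w['t'],'fwd',w['R'][2],'right',w['R'][0],w['K'][0,0])
p0=ray(a,190+498/5.5,145+418/5,.105);p1=ray(a,190+492/5.5,145+495/5,.105);print(p0,p1,np.degrees(np.arctan2(*(p1-p0)[[1,0]])))
```

```text
cam [0.1309149  0.64208469 0.3739049 ] fwd [ 0.2849099  -0.09512963 -0.95382215] right [ 3.14817865e-01  9.49151895e-01 -6.26676187e-04] 332.4511491894074
[0.54495548 0.1334228  0.105     ] [0.57783238 0.17219534 0.105     ] 49.70395802209924
```

Request:
{"name": "drive_tool", "arguments": {
  "targets": [
    [2.9,-4,0.5,0,0,0,-1],
    [2.9,-4,0.5,0,0,0,-1],
    [2.9,-4,0.5,0,0,0,-1],
    [2.9,-4,0.5,0,0,0,-1],
    [2.9,-4,0.5,0,0,0,-1],
    [2.9,-4,0.5,0,0,0,-1],
    [2.9,-4,0.5,0,0,0,-1],
    [2.9,-4,0.5,0,0,0,-1],
    [2.9,-4,0,0,0,0,-1],
    [2.9,-4,0,0,0,0,-1],
    [0,0,0,0,0,0,-1],
    [0,0,0,0,0,0,-1]
  ]
}}

```text
clock: 1.45
tcp_pos: [0.4954, 0.2158, 0.2712]
eef_rot: [-180.0, -0.0, 161.5]
wrist_force: [0.4, 0.9, -1.0]
finger_gap: -0.0002
```

Run:
```python
from h import *
w=cam('wrist'); cv2.imwrite('pics/w1.png',w['pixels'])
print(proj(w,(.545,.133,.105)),proj(w,(.578,.172,.105)))
```

```text
[185.15472406 236.64101728] [231.76432221 253.14183201]
```

View pics/w1.png

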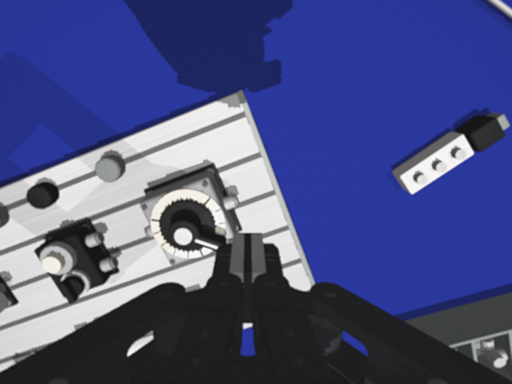

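The wrist view shows the dial at about (188,225). Its handle points right towards (220,245) and is partly hidden by the fingers. I'll shift for a clear view.

Request:
{"name": "drive_tool", "arguments": {
  "targets": [
    [4,-3,0,0,0,0,-1],
    [4,-3,0,0,0,0,-1],
    [2,0,0,0,0,0,-1],
    [0,0,0,0,0,0,-1],
    [0,0,0,0,0,0,-1]
  ]
}}

```text
clock: 2.0
tcp_pos: [0.5941, 0.1581, 0.2709]
eef_rot: [-180.0, -0.1, 161.7]
wrist_force: [0.3, -0.3, -0.1]
finger_gap: -0.0001
```

Run:
```python
from h import *
w=cam('wrist'); p=w['pixels']
u,v=proj(w,(.55,.14,.09)).astype(int);u0=max(u-60,0);v0=max(v-50,0);print(u0,v0,bot.observe()['tcp_pos'])
cv2.imwrite('pics/w2.png',cv2.resize(p[v0:v0+100,u0:u0+130],None,fx=6,fy=6,interpolation=cv2.INTER_CUBIC))
```

```text
154 77 [0.59368779 0.15815199 0.27100063]
```

View pics/w2.png

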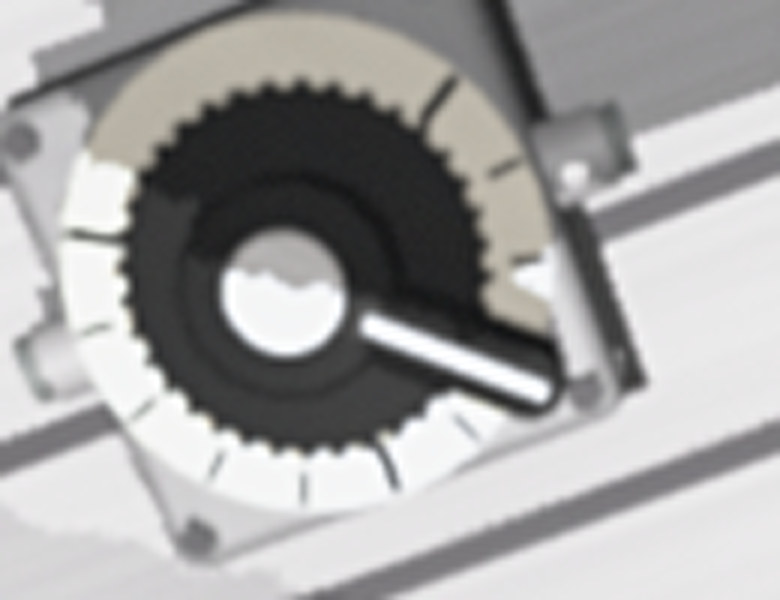

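The crop is clear. Counting ticks anticlockwise from closed at about (90,235), through the sixth at (388,475), to the last at (440,105), the handle stands on the 7th click after closed. I'll compute the axis and the angles.

Run:
```python
from h import *
from scipy.optimize import least_squares
w=cam('wrist')
f=lambda x,y,z: ray(w,154+(x+.5)/6-.5,77+(y+.5)/6-.5,z)
h=f(284,292,.105);l0=f(365,322,.105);l1=f(548,390,.105);print('hub',h,'line',l0,l1,np.degrees(np.arctan2(*(l1-l0)[[1,0]])),np.linalg.norm(l1-h))
T={0:(92,236),1:(97,328),2:(145,410),3:(215,470),4:(303,490),5:(388,475),6:(467,428),8:(525,260),9:(505,165),10:(440,105)}
k=np.array(list(T));P=np.array([f(*T[i],.0755)[:2] for i in k])
r=least_squares(lambda q:np.hypot(*(P-q[:2]).T)-q[2],[.55,.14,.037]);c=r.x[:2]
a=np.degrees(np.unwrap(np.arctan2(*(P-c).T[::-1])));print(r.x,(r.fun*1e3).round(1),(a-24*k).round(1))
q=bot.observe()['q'];print(q)
```

```text
hub [0.54273882 0.13080935 0.105     ] line [0.55094961 0.14105846 0.105     ] [0.56980622 0.16454397 0.105     ] 51.23888501049855 0.043251227024813835
[0.54383498 0.13051584 0.03671306] [-0.3  0.3 -0.1  0.6 -0.1 -0.6  0.  -0.2  1.2 -0.8] [-118.9 -118.9 -118.2 -118.  -117.8 -118.  -116.5 -115.9 -115.4 -117.4]
[ 1.20775687e+01  2.25736700e+01  9.36668995e+01  1.16765523e-02
  6.38093858e+01 -5.96462340e+01]
```

```bash
cat > plan.py <<'E'
from h import *
A=np.array([.5430,.1308])
def fp(th,s,r=.035):
    t=np.radians(th); return A+r*np.array([np.cos(t),np.sin(t)])+s*np.array([-np.sin(t),np.cos(t)])
def where():
    o=bot.observe();return o['tcp_pos'],o['eef_rot'],o['wrist_force']
def rows(ths,ss,r=.035):
    P=[fp(t,s,r) for t,s in zip(ths,ss)]; d=np.diff(P,axis=0)*100; print('\n'.join(f'{a[0]:.2f},{a[1]:.2f},{t:.1f}' for a,t in zip(d,np.diff(ths))))
E
python3 - <<'E'
from plan import *
p,e,f=where();print(p,e,f,'start',fp(51,.034),'shift cm',(fp(51,.034)-p[:2])*100,'turn',180+51-e[2]%360)
rows(np.r_[51,51,np.arange(43,-110,-8)],np.r_[.034,.021,[.021]*20])
E
```

```text
[0.59362141 0.15807372 0.27117675] [-1.79983793e+02 -4.84004383e-02  1.61718638e+02] [-0.44529383  0.03756159  0.66629847] start [0.53860325 0.179397  ] shift cm [-5.50181576  2.13232858] turn 69.2813622962178
1.01,-0.82,0.0
0.56,-0.12,-8.0
0.53,-0.20,-8.0
0.50,-0.27,-8.0
0.46,-0.34,-8.0
0.41,-0.40,-8.0
0.35,-0.45,-8.0
0.28,-0.49,-8.0
0.21,-0.53,-8.0
0.14,-0.55,-8.0
0.06,-0.57,-8.0
-0.02,-0.57,-8.0
-0.10,-0.56,-8.0
-0.18,-0.54,-8.0
-0.25,-0.51,-8.0
-0.32,-0.47,-8.0
-0.38,-0.42,-8.0
-0.44,-0.37,-8.0
-0.48,-0.30,-8.0
-0.52,-0.23,-8.0
-0.55,-0.16,-8.0
```

Request:
{"name": "drive_tool", "arguments": {
  "targets": [
    [-0.6,0.25,-1,0,0,8,-1],
    [-0.6,0.25,-1,0,0,8,-1],
    [-0.6,0.25,-1,0,0,8,-1],
    [-0.6,0.25,-1,0,0,8,-1],
    [-0.6,0.25,-1,0,0,8,-1],
    [-0.6,0.25,-1,0,0,8,-1],
    [-0.6,0.25,-1,0,0,8,-1],
    [-0.6,0.2,-1,0,0,8,-1],
    [-0.7,0.2,-1,0,0,5.3,-1],
    [0,0,-2,0,0,0,-1],
    [0,0,-2,0,0,0,-1],
    [0,0,-2,0,0,0,-1],
    [0,0,-1.5,0,0,0,-1],
    [0,0,-1,0,0,0,-1],
    [0,0,-0.5,0,0,0,-1],
    [0,0,0,0,0,0,-1],
    [0,0,0,0,0,0,-1]
  ]
}}

```text
clock: 3.8
tcp_pos: [0.5401, 0.1786, 0.0919]
eef_rot: [-180.0, 0.0, -129.1]
wrist_force: [-0.2, -0.2, -0.5]
finger_gap: 0.0001
```

Run:
```python
from h import *
w=cam('wrist');a=cam('scene')['pixels'][195:265,240:320]
cv2.imwrite('pics/t3.png',np.hstack([cv2.resize(w['pixels'],(400,300)),cv2.resize(a,(343,300))]))
```

```text
(no output)
```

View pics/t3.png

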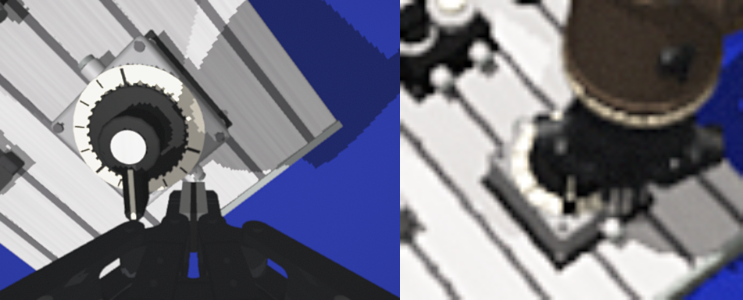

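The finger stands beside the handle on its anticlockwise side, level with the flat sides and touching nothing. The handle is at (135,195) and the fingers at (195,200) in the left pane. Next is the closing push.

Request:
{"name": "drive_tool", "arguments": {
  "targets": [
    [0.5,-0.4,0,0,0,0,-1],
    [0.5,-0.4,0,0,0,0,-1],
    [0.56,-0.12,0,0,0,-8,-1],
    [0.53,-0.2,0,0,0,-8,-1],
    [0.5,-0.27,0,0,0,-8,-1],
    [0.46,-0.34,0,0,0,-8,-1],
    [0.41,-0.4,0,0,0,-8,-1],
    [0.35,-0.45,0,0,0,-8,-1],
    [0.28,-0.49,0,0,0,-8,-1],
    [0.21,-0.53,0,0,0,-8,-1],
    [0.14,-0.55,0,0,0,-8,-1],
    [0.06,-0.57,0,0,0,-8,-1],
    [-0.02,-0.57,0,0,0,-8,-1],
    [-0.1,-0.56,0,0,0,-8,-1]
  ]
}}

```text
clock: 5.3
tcp_pos: [0.5846, 0.1196, 0.0915]
eef_rot: [179.9, 0.0, 134.6]
wrist_force: [-0.8, 0.3, -0.3]
finger_gap: 0.0002
```

Run:
```python
from plan import *
p,e,f=where();th=e[2]%360-180;print(p,e,f,th,(fp(th,.021)-p[:2])*100)
w=cam('wrist','w4.png');
```

```text
[0.58457824 0.11955395 0.09154354] [1.79949719e+02 2.51935556e-02 1.34584384e+02] [-0.77204362  0.28852173 -0.34452814] -45.41561566901086 [-0.20531098  0.1059584 ]
```

View pics/w4.png

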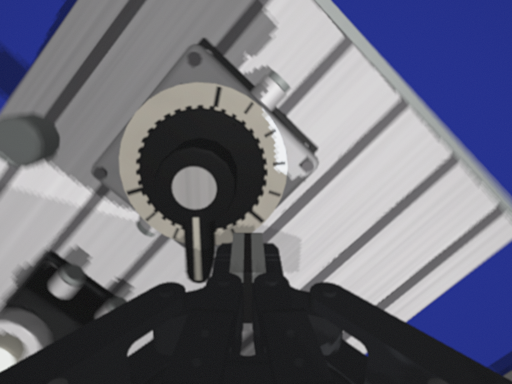

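The handle, at about (195,250), is moving ahead of the finger, and the dial has turned about four clicks. I'll carry on to the stop.

Request:
{"name": "drive_tool", "arguments": {
  "targets": [
    [-0.28,-0.5,0,0,0,-8,-1],
    [-0.35,-0.46,0,0,0,-8,-1],
    [-0.42,-0.4,0,0,0,-8,-1],
    [-0.47,-0.34,0,0,0,-8,-1],
    [-0.51,-0.28,0,0,0,-8,-1],
    [-0.54,-0.21,0,0,0,-8,-1],
    [-0.56,-0.15,0,0,0,-8,-1],
    [-0.56,-0.06,0,0,0,-8,-1],
    [-0.3,0,0,0,0,-4,-1],
    [0,0,0,0,0,0,-1]
  ]
}}

```text
clock: 6.35
tcp_pos: [0.5476, 0.0954, 0.0924]
eef_rot: [179.6, -0.2, 66.9]
wrist_force: [13.7, -4.5, -2.8]
finger_gap: 0.0
```

Run:
```python
from plan import *
p,e,f=where();th=e[2]%360-180;print(p,e,f,th,(fp(th,.021)-p[:2])*100)
w=cam('wrist','w5.png');
```

```text
[0.54755903 0.09535017 0.0923703 ] [ 1.79645161e+02 -1.60809315e-01  6.69167820e+01] [13.66348638 -4.52221006 -2.821306  ] -113.08321804871817 [ 0.1037267  -0.49813692]
```

View pics/w5.png

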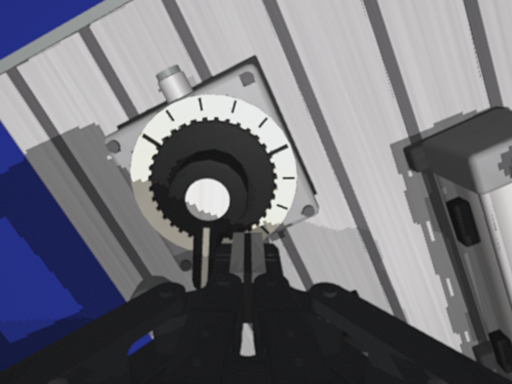

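The finger is pressing the handle with about 14 N, which is over the click force, so the dial is probably at the stop. I'll measure the handle line in the image.

```bash
cat >> plan.py <<'E'
def handle(w,lo=.018,hi=.046):
    "handle angle: fit of bright line pixels (top plane z=.105) in the annulus round the axis, near-black neighbours"
    g=cv2.cvtColor(w['pixels'],cv2.COLOR_BGR2GRAY).astype(float)
    best=[]
    for th in np.arange(-180,180,1.):
        t=np.radians(th);d=np.array([np.cos(t),np.sin(t)]);n=np.array([-d[1],d[0]])
        def smp(o):
            P=[proj(w,np.r_[A+r*d+o*n,.105]) for r in np.linspace(.021,.040,12)]
            m=np.float32(P);return cv2.remap(g.astype(np.float32),m[None,:,0],m[None,:,1],1)[0]
        best.append((np.median(smp(0)-np.maximum(smp(.0045),smp(-.0045))),th))
    return sorted(best)[::-1][:4]
E
python3 - <<'E'
from plan import *
w=cam('wrist');print(handle(w),proj(w,np.r_[A,.105]))
for x,y in((207,199),(207,230),(206,280)): print(ray(w,x,y,.105))
print(where())
E
```

```text
[(np.float32(98.54834), np.float64(-118.0)), (np.float32(97.95264), np.float64(-117.0)), (np.float32(89.73584), np.float64(-116.0)), (np.float32(81.30078), np.float64(-119.0))] [207.61906898 198.6965976 ]
[0.5427068  0.13077947 0.105     ]
[0.53675364 0.11800771 0.105     ]
[0.52594038 0.09587405 0.105     ]
(array([0.54761908, 0.0953788 , 0.09232489]), array([ 1.79658874e+02, -1.55614272e-01,  6.70705148e+01]), array([13.34243368, -4.96544266, -1.85822393]))
```

The measured handle angle is −117.5°, so the dial is closed, and the finger was 20.5 mm from the handle's centre line at contact. Now I'll lift over to the clockwise side.

Request:
{"name": "drive_tool", "arguments": {
  "targets": [
    [0.5,-0.25,0,0,0,0,-1],
    [0.6,-0.3,0,0,0,0,-1],
    [0,0,2.5,0,0,0,-1],
    [0,0,2.5,0,0,0,-1],
    [-1.5,0.65,0,0,0,-1,-1],
    [-1.5,0.65,0,0,0,-1,-1],
    [-1.5,0.65,0,0,0,-1,-1],
    [-1.5,0.65,0,0,0,-1,-1],
    [0,0,0,0,0,0,-1],
    [0,0,0,0,0,0,-1]
  ]
}}

```text
clock: 7.45
tcp_pos: [0.4954, 0.1162, 0.1414]
eef_rot: [180.0, -0.0, 63.0]
wrist_force: [-0.3, -0.3, -1.0]
finger_gap: -0.0
```

Run:
```python
from plan import *
p,e,f=where();th=e[2]%360-180;w=cam('wrist');print(p,e,f,th,(fp(-117.5,-.034)-p[:2])*100,handle(w))
rows(np.r_[-117.5,-117.5,np.arange(-109.5,-27,8)],np.r_[-.034,[-.0205]*12])
```

```text
[0.49538707 0.11624799 0.14143467] [ 1.79983429e+02 -7.56894647e-03  6.30132273e+01] [-0.33180283 -0.27733268 -1.00433842] -116.98677266874199 [ 0.12933599 -0.07939138] [(np.float32(203.88086), np.float64(-118.0)), (np.float32(179.71387), np.float64(-117.0)), (np.float32(176.50586), np.float64(-119.0)), (np.float32(121.0459), np.float64(-116.0))]
1.20,-0.62,0.0
0.33,-0.46,8.0
0.39,-0.41,8.0
0.45,-0.35,8.0
0.49,-0.28,8.0
0.53,-0.21,8.0
0.55,-0.14,8.0
0.56,-0.06,8.0
0.57,0.02,8.0
0.56,0.10,8.0
0.54,0.18,8.0
0.51,0.25,8.0
```

Request:
{"name": "drive_tool", "arguments": {
  "targets": [
    [0.13,-0.08,-2,0,0,0,-1],
    [0,0,-2,0,0,0,-1],
    [0,0,-1,0,0,0,-1],
    [0,0,0,0,0,0,-1],
    [0.6,-0.31,0,0,0,0,-1],
    [0.6,-0.31,0,0,0,0,-1],
    [0.33,-0.46,0,0,0,8,-1],
    [0.39,-0.41,0,0,0,8,-1],
    [0.45,-0.35,0,0,0,8,-1],
    [0.49,-0.28,0,0,0,8,-1],
    [0.53,-0.21,0,0,0,8,-1],
    [0.55,-0.14,0,0,0,8,-1],
    [0.56,-0.06,0,0,0,8,-1],
    [0.57,0.02,0,0,0,8,-1],
    [0,0,0,0,0,0,-1]
  ]
}}

```text
clock: 9.0
tcp_pos: [0.547, 0.0896, 0.0917]
eef_rot: [-179.9, -0.0, 127.2]
wrist_force: [-0.0, 0.7, 0.1]
finger_gap: 0.0
```

Run:
```python
from plan import *
p,e,f=where();th=e[2]%360-180;w=cam('wrist','w6.png');print(p,e,f,th,handle(w))
for t in(-45.5,-37.5,-31,-28): print(t,(fp(t,-.0205)-p[:2])*100)
```

```text
[0.54699809 0.08963856 0.09167193] [-1.79942461e+02 -1.15707330e-02  1.27228014e+02] [-0.00866833  0.71757701  0.11811342] -52.77198568695438 [(np.float32(142.36621), np.float64(-46.0)), (np.float32(126.259766), np.float64(-45.0)), (np.float32(109.06836), np.float64(-47.0)), (np.float32(95.14258), np.float64(-44.0))]
-45.5 [0.5912102  0.18290314]
-37.5 [1.12896695 0.35910435]
-31 [1.54444869 0.55631747]
-28 [1.72809106 0.66295067]
```

The handle is at −46°, which is the third click, as expected. I'll push gently over one more.

Request:
{"name": "drive_tool", "arguments": {
  "targets": [
    [0.57,0.18,0,0,0,7,-1],
    [0.3,0.1,0,0,0,4,-1],
    [0.3,0.1,0,0,0,4,-1],
    [0.2,0.08,0,0,0,3,-1],
    [0.2,0.1,0,0,0,3,-1],
    [0,0,0,0,0,0,-1]
  ]
}}

```text
clock: 9.65
tcp_pos: [0.5637, 0.0959, 0.092]
eef_rot: [179.9, 0.1, 147.9]
wrist_force: [0.9, 0.7, 0.0]
finger_gap: 0.0001
```

Run:
```python
from plan import *
p,e,f=where();th=e[2]%360-180;w=cam('wrist','w7.png');print(p,e,f,th,handle(w))
for t in(-31,-28,-26): print(t,(fp(t,-.0205)-p[:2])*100)
```

```text
[0.56366943 0.09592233 0.09197807] [1.79933502e+02 7.80556056e-02 1.47894328e+02] [0.86495605 0.74882477 0.02280596] -32.10567198545803 [(np.float32(147.76904), np.float64(-21.0)), (np.float32(132.13086), np.float64(-22.0)), (np.float32(102.33984), np.float64(-23.0)), (np.float32(83.62207), np.float64(-35.0))]
-31 [-0.12268503 -0.07205949]
-28 [0.06095734 0.0345737 ]
-26 [0.18017578 0.11093993]
```

The dial jumped to −21.5°, the fourth click, and the finger is free. I'll back away, lift and check.

Request:
{"name": "drive_tool", "arguments": {
  "targets": [
    [-0.5,-0.8,0,0,0,0,-1],
    [-0.3,-0.4,0,0,0,0,-1],
    [0,0,3,0,0,0,-1],
    [0,0,4,0,0,0,-1],
    [0,0,4,0,0,0,-1],
    [0,0,4,0,0,0,-1],
    [2,-1,3,0,0,0,-1],
    [4,0,0,0,0,0,-1],
    [0,0,0,0,0,0,-1],
    [0,0,0,0,0,0,-1],
    [0,0,0,0,0,0,-1]
  ]
}}

```text
clock: 10.8
tcp_pos: [0.6134, 0.0738, 0.2707]
eef_rot: [-179.9, -0.1, 147.9]
wrist_force: [-0.3, -0.4, 0.1]
finger_gap: -0.0001
```

Run:
```python
from plan import *
w=cam('wrist');s=cam('scene');o=np.load('v.npz')['pixelsa'];print(where(),handle(w))
u,v=proj(w,np.r_[A,.09]).astype(int);p=w['pixels'][max(v-90,0):v+90,max(u-90,0):u+110]
cv2.imwrite('pics/t8.png',np.hstack([cv2.resize(p,(360,320)),cv2.resize(s['pixels'],(427,320))]))
for n,c in (('caps',(.468,.064)),('c2',(.472,-.025)),('c3',(.48,-.095))):
    x,y=proj(s,(*c,.05)).astype(int);print(n,cv2.absdiff(o,s['pixels'])[y-7:y+7,x-7:x+7].mean())
```

```text
(array([0.61355507, 0.07396694, 0.27100591]), array([-1.79966096e+02, -4.54956347e-02,  1.47911361e+02]), array([ 0.59720842, -0.04778478,  0.45266994])) [(np.float32(136.66943), np.float64(-22.0)), (np.float32(123.299805), np.float64(-21.0)), (np.float32(100.63574), np.float64(-23.0)), (np.float32(82.36426), np.float64(-20.0))]
caps 74.50680272108843
c2 6.224489795918367
c3 140.29591836734693
```

View pics/t8.png

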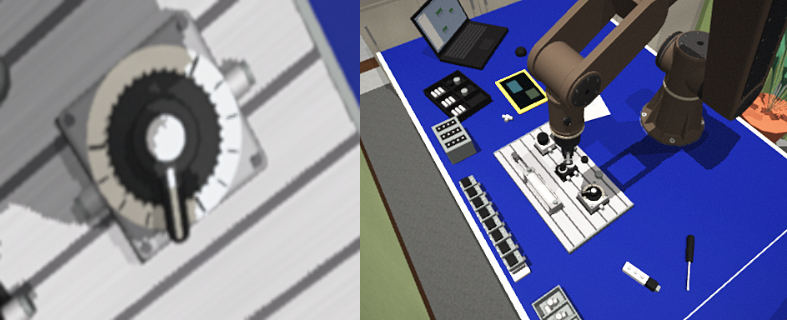

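The handle points at the tick just before the long sixth one, so it is in the fourth click. The arm is clear of everything, and the large differences at two caps come from the arm's shadow and body in the image.

```bash
python3 -c "
from rig import bot
print(bot.job_done())"
```

```text
the job is handed in; nothing more can be done
None
```

The throttle now rests in the fourth click from closed, and I handed the job in at about 11 s of the 64 s allowed. I pushed only with the shut fingertips. The dial went from the seventh click clockwise to its stop, then back anticlockwise four clicks, and I lifted the arm clear.

**Closed stop:** the camera measured the handle at −117.5°, against about −117° expected from the scale ticks. The finger was pressing the handle with about 14 N, well over the 4–6 N that moves a click.

**Fourth click:** after the arm lifted clear, the handle measured about −21.5°, which is 96° from closed, or four clicks. It sat one tick short of the long sixth mark, and the wrist force was near zero.

**Loose things and start button:** the before-and-after image check settled only one cap, which was unchanged. At the other two caps it showed large differences (74 and 140). I put these down to the arm and its shadow in that view, so it does not confirm they stayed put. I made no separate check of the button, tablet, screwdriver, spare valve or tee. The finger's path stayed above the caps and well away from the rest.

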